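# Ready the pipe saw for loading

### The job

Get the pipe saw ready for loading: clip the spring clamp as a length stop over the top edge of the saw's fence, upright, with its jaw pads well down on the fence in the middle of the stretch between the near end rib and the middle rib, and let go of it. Then squeeze the guard's two catches fully, first the taller one next to the grip post and then the shorter one next to the hinge, swing the gate out past its detent and finish while still holding it wide open (at least 70 degrees) against its spring. Do not knock the other things on the bench or the saw about.

Things in the scene. Friction and masses are not known exactly. Their poses are not given: they have to be found in the camera images.
- saw: Grey bench saw for pipe, fixed; table 300 x 360 mm, top at z 50. Origin: centre of its underside; x away from the robot at yaw 0, y left. Guard beam (carries the catches): y -85 to -45 mm, top z 110, along x. Motor behind the fence: y 99 to 171, up to z 122. Blade at x 30, y -43 to 33, up to z 88.
- fence_spot (a point): Where the clamp belongs: on the top edge of the saw's upright aluminium fence (6 mm thick plate along the saw's x, edge 120 mm above the bench), half-way between its near end rib and its middle rib; ribs are 10 mm posts 57.5 mm either side of this point, 15 mm higher than the edge. Axes as saw; saw frame (-57.5, 60, 120) mm.
- clamp_grip (a point): Black spring clamp, 30 mm wide, 87 high, 65 g, standing on its jaw pads, handles up. This point: between the handles, 67 mm above the pads' underside, 22 above the pivot. z up; jaws and handles move along y. 38 mm over the handles here, 28 fully squeezed (13 N, to a stop; keep squeezing while carrying), jaws then 15 to 20 mm open; let go and they spring shut.
- clamp_pads (a point): Middle between the clamp's two jaw pads (rubber, 18 mm tall, 30 mm wide, 8 mm thick), 9 mm above their underside and 58 mm below clamp_grip. Axes as clamp_grip; it turns with one half of the clamp.
- clamp_jaw (a joint): Opening angle of the clamp: 0 shut, about 0.12 rad when clipped on the 6 mm fence, 0.45 rad fully squeezed.
- catch_a_mid (a point): Taller catch, squeezed first, nearer the grip post: two upright steel tabs on the guard beam, 8 mm thick, 24 wide, 42 tall, 44 mm over their outsides along the saw's x. This fixed point: midway between, 15 mm below their tops, 137 mm above the bench. Axes as saw. Squeezing (3 to 5 N) slides the -x tab 14 mm to the fixed +x tab; it stays there and its hook clears the gate's stud.
- catch_b_mid (a point): The shorter catch, the second to squeeze, nearer the hinge: same as catch_a but its tabs are 30 mm tall; this fixed point is the middle between them, 15 mm below their tops, 125 mm above the bench.
- catch_a (a joint): Slide of the taller catch's moving tab: 0 latched, 0.014 m fully squeezed (tabs then 30 mm over their outsides).
- catch_b (a joint): Slide of the shorter catch's moving tab: 0 latched, 0.014 m fully squeezed.
- gate (a joint): Guard gate angle: 0 closed, 1.55 rad at its stop. Steel gate 210 mm long upright along the guard beam's outer side (saw y = -105 mm), vertical hinge at its far end, opens to the saw's -y. A spring pulls it shut (0.7 N at the post when closed, 1.5 N wide open, plus a damper); passing a ball detent near 0.9 rad takes about 6 N; let go, it falls back to 1.0 rad. Locked while a catch is latched.
- gate_grip (a point): Round black upright grip post on the gate's free end, 16 mm in diameter, standing from z = 106 to 169 mm; this point is on its axis, 148 mm above the bench, 200 mm from the hinge axis. It turns with the gate.
- gate_hinge (a point): Point on the gate's vertical hinge axis, 145 mm above the bench; axes as saw. At gate angle a the grip post lies at (-cos a, -sin a) x 200 mm from it along the saw's x and y.
- offcut: Bystander: short white pipe offcut, 44 mm across, 30 mm high, standing on the saw's table.
- lampshade: Bystander: white pipe lampshade with carved marks, 90 mm across, 130 mm high. Origin: centre of its underside.
- rotary_tool: Bystander: yellow and black rotary tool lying on the bench, about 190 mm long, 44 mm thick.
- paint_jar: Bystander: small jar, 56 mm across, 65 mm high.
- screwdriver: Bystander: screwdriver lying on the bench.
- brush_cup: Bystander: white cup, 72 mm across, 90 mm high.
- wood_block: Bystander: piece of wood, 90 x 50 x 30 mm.
There are look-alikes about, which are no part of the job. What is shaped like the part that bears clamp_grip but blue or orange is not meant.

How it is judged:
By the outcome, as a careful person would: the job done as asked, in the order asked, and still so for the second after the job is handed in, while the arm keeps its last pose, push and grip.
It also fails if it takes over 72 s, if anything falls off the work surface, if the arm or the gripper's body presses on something with over 40 N, if the wrist force passes 120 N, or if a joint passes its speed limit or range.

### The arm

A 7-joint arm with a two-finger parallel gripper is mounted at the origin on the work surface. World frame = base frame: x ahead of the robot, y to its left, z up, the work surface at z = 0. Lengths are in m, angles in degrees, forces in N, time in s.
With the tool pointing down it reaches from about 0.35 to 0.775 m from the base axis. Payload 3.1 kg.
Tool frame: the origin (TCP) lies on the centre line of the jaws, within the pads' length; the fingertips stand 17 mm ahead of it and the grasp point (between the pads) lies 2 mm behind it (robot.tip_reach is the distance from the TCP to the fingertips, in m); z points along the fingers, y is the direction in which the jaws open and shut (so a half turn about z gives the same grasp; the last joint's range is limited). The gripper opens to 85 mm and grips with 20 to 120 N. Pads are 22 mm wide; open, the fingers measure 114 mm over their backs; the gripper's body (76 mm by 85 mm) begins 54 mm behind the grasp point. The pads swing forward as they close: fully open they stand 13 mm farther back than shut.
Start: joints at [63.959, 17.813, 0.802, 86.603, -0.252, 75.585, -1.558], TCP at [0.221, -0.504, 0.248] pointing down, gripper open.
Joint ranges: [-154.91, 154.91], [-16.99, 109.72], [-72.82, 74.43], [7.12, 147.25], [-82.49, 262.49], [11.32, 116.49], [-174.64, 174.64]. Speed limits (degrees/s): [159.86, 159.86, 180, 180, 180, 180, 180].

### API

Orientations are given as [roll, pitch, yaw] about the fixed x, y, z axes, in that order (R = Rz(yaw) Ry(pitch) Rx(roll)).
In Python, from station import robot, fingers, vision, workorder, recognise gives the robot as it stands. Calls block until the motion is done:
- robot.move_to(position, orientation): joint-space move of the TCP to a pose.
- robot.line_to(position, orientation=None, velocity=0.15, f_stop=None): straight line of the TCP; orientation=None keeps the orientation; velocity is the mean speed in m/s. With f_stop (N) it stops when the force on the tool has changed by that much, and returns True; else False.
- robot.move_j(angles): joint-space move.
- fingers.gripper_to(opening, force=None): opening from 0.0 (shut) to 1.0 (fully open); force is the grip in N (None keeps the last); returns when the fingers have stopped.
- robot.pause(seconds).
- robot.inverse_kinematics(position, orientation): joint angles nearest the present ones, or None.
- vision.grab_frame(name): name is "scene" or "top" or "wrist"; returns the picture (420x560x3 uint8, red, green, blue); there is no depth.
- vision.calibration(name): a dict with "mtx" (3x3 intrinsics, pixels), "extrinsics" (4x4, takes a point from world to camera coordinates); the wrist camera has in their place "T_tool_cam" (4x4, takes a point from camera to tool coordinates, whose origin is the TCP and whose axes are the flange's). Camera axes: x right, y up, looking along -z (the intrinsics and any distortion apply to the point x, -y, -z); pixel columns grow to the right and rows downward; lengths in m; the calibration is good to about 2 mm. A picture is of the moment at which its call begins: read the wrist's pose just before it. calibration takes no time and is no camera call.
A pose or a line that the arm cannot do raises robot.PlanningError and nothing moves.
- workorder.close_job(): hands the job in, once; it reports no verdict.
Trained networks look in the newest picture that a camera, given by its name, has taken for a name from the list of things; names that differ only in an ending like _2 or _b are one class to them, and where a whole thing is asked for, a point or a joint stands for the part that bears it (a point fixed in the world has none). Each returns a list of dicts, best first, with "p" (0 to 1); they miss things now and then, are a little off and sometimes report something else, mostly with a low value. They report only what shows in the picture. A call takes as long as a camera call. They do not tell look-alikes from the thing itself.
- recognise(label, camera): "rect" ([centre column, centre row, width, height] in pixels, round what is visible of it).
Readings, each from a call of its own:
- robot.current_time_s(): time.
- robot.current_joint_positions(): joint angles.
- robot.current_dq(): joint speeds.
- robot.current_joint_torque(): joint torques, N m.
- robot.current_tool_pos(): TCP position.
- robot.current_eef_rot(): TCP orientation.
- robot.current_contact_force(): force on the tool from outside, world axes, zero at the start.
- robot.current_torque(): the same for the moment, N m.
- robot.current_finger_gap(): opening from 0.0 (shut) to 1.0 (fully open).
Only numpy, scipy, OpenCV 4.12 (cv2) and the standard library are available. Lean on these libraries where they do the work, as an engineer would, in place of code of your own. Each camera call takes 0.05 s, during which the arm holds its last target.

## Working session

There is one attempt and no reset: what is moved stays moved. The work goes in short steps, each a Python script; the robot and the scene stay as the last script left them, time stands still between calls to the robot, and variables do not carry over. Pictures are saved under pics/ and viewed, and the job is handed in when it is done.

```bash
ls; mkdir -p pics; cat > h.py <<'E'
import numpy as np, cv2, time
from station import robot, fingers, vision, workorder, recognise
def snap(cam,fn):
    im=vision.grab_frame(cam); cv2.imwrite('pics/'+fn,im[:,:,::-1]); return im
def proj(cam,P):
    c=vision.calibration(cam); p=c['extrinsics']@np.append(P,1); p=p[:3]/p[3]
    q=np.array(c['mtx'])@np.array([p[0],-p[1],-p[2]]); return q[:2]/q[2]
def ray(cam,uv,T=None):
    c=vision.calibration(cam); K=np.array(c['mtx'])
    d=np.linalg.inv(K)@np.array([uv[0],uv[1],1.]); d=np.array([d[0],-d[1],-d[2]])
    E=np.linalg.inv(c['extrinsics']) if T is None else T
    return E[:3,3],E[:3,:3]@d
def atz(cam,uv,z,T=None):
    o,d=ray(cam,uv,T); return o+d*(z-o[2])/d[2]
E
python3 - <<'E'
from h import *
print(robot.current_time_s(),robot.current_tool_pos(),robot.current_eef_rot())
for c in ['scene','top','wrist']:
    snap(c,c+'0.png'); k=vision.calibration(c); print(c,{a:np.round(b,4).tolist() if not isinstance(b,str) else b for a,b in k.items()})
for c in ['scene','top']:
    for n in ['saw','clamp_grip','catch_a_mid','gate_grip','offcut','gate']:
        try: print(c,n,[(np.round(r['rect'],1).tolist(),round(r['p'],2)) for r in recognise(n,c)])
        except Exception as e: print(n,e)
print(robot.current_time_s())
E
```

```text
pics
0.0 [ 0.22035334 -0.50317019  0.2472073 ] [-1.79863341e+02  8.35688863e-03  2.36551870e+01]
scene {'mtx': [[465.702, 0.0, 282.0806], [0.0, 465.702, 208.5941], [0.0, 0.0, 1.0]], 'extrinsics': [[-0.4882, 0.8726, 0.0103, 0.2513], [-0.5967, -0.3424, 0.7258, 0.2004], [0.6369, 0.3482, 0.6878, -1.5627], [0.0, 0.0, 0.0, 1.0]]}
top {'mtx': [[532.7797, 0.0, 277.435], [0.0, 532.7797, 209.3008], [0.0, 0.0, 1.0]], 'extrinsics': [[-0.0198, -0.9998, 0.0066, 0.0106], [0.997, -0.0192, 0.0749, -0.5212], [-0.0748, 0.0081, 0.9972, -1.8411], [0.0, 0.0, 0.0, 1.0]]}
wrist {'mtx': [[350.8519, 0.0, 283.5665], [0.0, 350.8519, 212.0805], [0.0, 0.0, 1.0]], 'T_tool_cam': [[-0.0005, 0.9611, 0.2762, 0.0703], [1.0, 0.0004, 0.0004, -0.0016], [0.0003, 0.2762, -0.9611, -0.1253], [0.0, 0.0, 0.0, 1.0]]}
scene saw [([307.8, 273.2, 176.5, 157.1], 0.79)]
scene clamp_grip [([230.6, 213.5, 15.1, 32.6], 0.91), ([210.9, 189.9, 15.6, 29.0], 0.77), ([189.1, 225.4, 17.7, 33.8], 0.66), ([177.7, 183.1, 13.7, 28.9], 0.63)]
scene catch_a_mid [([308.2, 276.6, 179.3, 157.6], 0.82), ([149.2, 174.7, 25.7, 24.3], 0.32)]
scene gate_grip [([270.9, 243.9, 33.8, 93.1], 0.77)]
scene offcut [([308.1, 298.6, 19.8, 24.4], 0.61)]
scene gate [([270.9, 242.1, 31.9, 92.8], 0.95)]
top saw [([246.0, 194.6, 118.8, 104.2], 0.9), ([372.4, 282.3, 41.9, 21.6], 0.74)]
top clamp_grip [([275.9, 188.6, 16.5, 57.0], 0.72), ([346.0, 182.0, 13.0, 12.6], 0.68), ([356.4, 228.7, 8.3, 7.7], 0.65), ([386.4, 219.8, 15.7, 16.2], 0.58), ([328.8, 211.4, 13.0, 12.4], 0.56), ([375.0, 171.3, 17.4, 17.0], 0.39)]
top catch_a_mid [([241.7, 192.3, 121.3, 104.3], 0.79)]
top gate_grip [([276.8, 187.6, 21.7, 63.7], 0.58)]
top offcut [([235.3, 170.8, 18.3, 11.7], 0.52)]
top gate [([272.0, 176.2, 7.3, 30.3], 0.45)]
0.75
```

View pics/scene0.png

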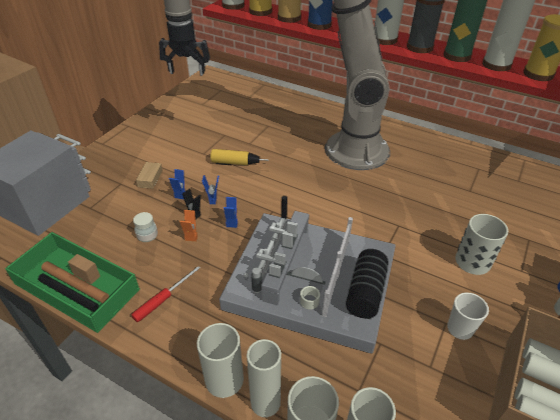

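View pics/top0.png

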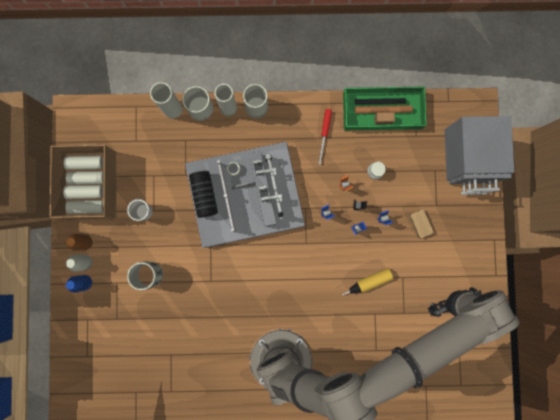

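View pics/wrist0.png

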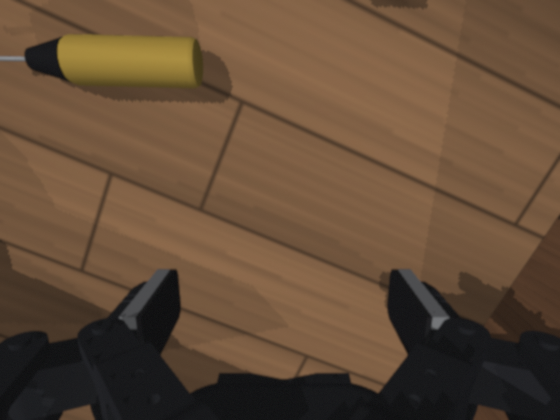

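```bash
python3 - <<'E'
import cv2
im=cv2.imread('pics/top0.png'); cv2.imwrite('pics/top0a.png',cv2.resize(im[120:300,150:400],None,fx=3.2,fy=3.2,interpolation=cv2.INTER_CUBIC)[:576])
im=cv2.imread('pics/scene0.png'); cv2.imwrite('pics/scene0a.png',cv2.resize(im[150:350,160:420],None,fx=3,fy=3,interpolation=cv2.INTER_CUBIC))
E
```

```text
(no output)
```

View pics/top0a.png

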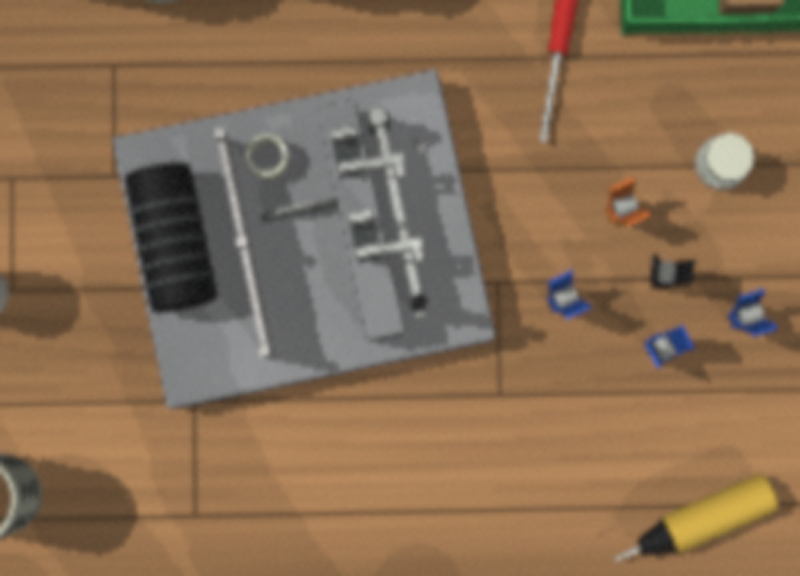

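View pics/scene0a.png

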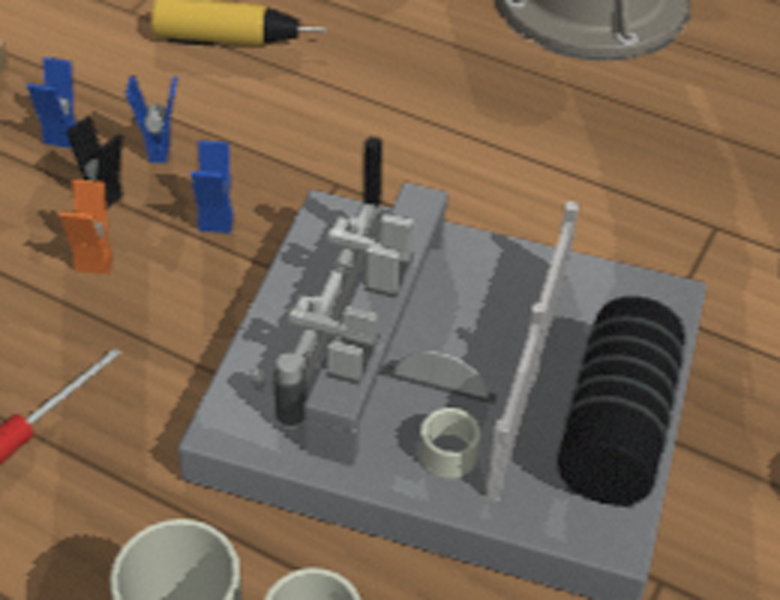

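Black clamp in the top view at ≈(360,205), with three blue clamps and one orange around it. Saw fence ribs at ≈(219,161), (225,195), (232,230), and the saw is turned about +11°. Next I fit the saw pose using both cameras.

```bash
cat >> h.py <<'E'
def sawpt(s,P):
    c,q=np.cos(s[2]),np.sin(s[2]); return np.array([s[0]+c*P[0]-q*P[1],s[1]+q*P[0]+c*P[1],P[2]])
E
python3 - <<'E'
from h import *
from scipy.optimize import least_squares
t=lambda u,v:(150+u/3.2,120+v/3.2)
s=lambda u,v:(160+u/3,150+v/3)
obs=[]
cor=[(.15,.18,.05),(.15,-.18,.05),(-.15,-.18,.05),(-.15,.18,.05)]
for P,uv in zip(cor,[(115,138),(437,70),(494,338),(170,406)]): obs.append(('top',P,t(*uv)))
for P,uv in zip(cor,[(641,580),(183,455),(312,192),(706,285)]): obs.append(('scene',P,s(*uv)))
rib=[(-.115,.06,.135),(0,.06,.135),(.115,.06,.135)]
for P,uv in zip(rib,[(264,352),(240,241),(220,132)]): obs.append(('top',P,t(*uv)))
for P,uv in zip(rib,[(571,207),(540,310),(503,425)]): obs.append(('scene',P,s(*uv)))
def f(x,sel=('top','scene')):
    return np.concatenate([(proj(c,sawpt(x,P))-uv) for c,P,uv in obs if c in sel])
for sel in [('top','scene'),('top',),('scene',)]:
    r=least_squares(f,[.55,.1,.2],args=(sel,),loss='soft_l1'); print(sel,r.x,np.degrees(r.x[2]),np.round(r.fun,1))
    if len(sel)==2: np.save('saw.npy',r.x)
x=np.load('saw.npy')
print('clamp top z.067',atz('top',(150+672/3.2,120+271/3.2),.07))
g=atz('top',(150+418/3.2,120+300/3.2),.169); print('grip',g)
c,q=np.cos(x[2]),np.sin(x[2]); d=g[:2]-x[:2]; print('grip in saw',[c*d[0]+q*d[1],-q*d[0]+c*d[1]])
g=atz('scene',(160+373/3,150+142/3),.169); d=g[:2]-x[:2]; print('grip in saw (scene)',[c*d[0]+q*d[1],-q*d[0]+c*d[1]])
# triangulate clamp
o1,d1=ray('top',(360,204.7)); o2,d2=ray('scene',(193,205))
A=np.stack([d1,-d2],1); k=np.linalg.lstsq(A,o2-o1,rcond=None)[0]; print(o1+d1*k[0],o2+d2*k[1])
E
```

```text
('top', 'scene') [0.5749533  0.11502187 0.18973663] 10.871108402263664 [-1.9 -0.9 -0.6 -0.9 -0.2 -0.1 -2.   0.5  1.2  0.2 -3.4 -3.7 -1.1 -2.5
  0.4 -1.7 -0.9 -0.9 -0.5 -0.5 -1.3 -0.4 -0.  -1.  -0.6 -1.5 -1.  -0.4]
('top',) [0.57323076 0.11162495 0.18947587] 10.856167904660893 [-0.9 -0.4  0.4 -0.4  0.8  0.4 -1.   1.   0.1 -0.4  0.5  0.  -0.2  0.1]
('scene',) [0.57817405 0.11774103 0.19836493] 11.365473143775125 [ 2.6  1.6 -3.  -1.5 -1.5 -1.2  0.6 -1.   0.1 -0.1 -0.  -0.3  0.1  1.1]
clamp top z.067 [ 0.5278698  -0.28041513  0.07      ]
grip [ 0.49561354 -0.00833929  0.169     ]
grip in saw [np.float64(-0.1011818730601594), np.float64(-0.10618381246181509)]
grip in saw (scene) [np.float64(-0.0978483788723887), np.float64(-0.1032742298241307)]
[ 0.53025153 -0.28533968  0.03994857] [ 0.52585513 -0.27880113  0.03852212]
```

```bash
cat >> h.py <<'E'
from scipy.spatial.transform import Rotation as Ro
def wT():
    p=np.array(robot.current_tool_pos()); r=robot.current_eef_rot()
    T=np.eye(4); T[:3,:3]=Ro.from_euler('xyz',r,degrees=True).as_matrix(); T[:3,3]=p
    return T@np.array(vision.calibration('wrist')['T_tool_cam'])
def wproj(T,P):
    p=np.linalg.inv(T)@np.append(P,1); q=np.array(vision.calibration('wrist')['mtx'])@np.array([p[0],-p[1],-p[2]]); return q[:2]/q[2]
E
python3 - <<'E'
from h import *
t=robot.current_time_s()
robot.move_to([.528,-.28,.27],[180,0,0]); print(robot.current_time_s()-t,robot.current_tool_pos(),robot.current_eef_rot(),robot.current_joint_positions())
T=wT(); np.save('Tc.npy',T); snap('wrist','w1.png')
print([(np.round(r['rect'],1).tolist(),round(r['p'],2)) for r in recognise('clamp_grip','wrist')], wproj(T,[.528,-.28,.07]))
x=[.5745,.114,np.radians(11)]
P=sawpt(x,[-.08,0,.40]); print(P)
t=robot.current_time_s()
robot.move_to(P,[180,0,11]); print(robot.current_time_s()-t,robot.current_tool_pos(),robot.current_eef_rot(),robot.current_joint_positions())
T=wT(); np.save('Ts.npy',T); snap('wrist','w2.png')
E
```

```text
1.4167 [ 0.52692088 -0.28181203  0.26991821] [ 1.79925581e+02  5.66318835e-02 -1.43035176e-01] [ 31.45828853  23.27274369  -7.39410435  76.06688734   3.04446994
  80.86688893 -65.96782107]
[([227.4, 104.4, 57.4, 62.4], 0.91), ([164.9, 211.8, 66.3, 55.9], 0.73), ([365.4, 234.2, 49.5, 59.7], 0.69), ([276.9, 185.7, 50.9, 43.2], 0.65), ([273.8, 261.7, 53.6, 62.6], 0.65)] [283.11010243 186.52504246]
[0.49596983 0.09873528 0.4       ]
1.4916 [0.49650111 0.0965842  0.39921207] [1.79937217e+02 7.82953861e-02 1.07849240e+01] [  4.41752346  12.12578178 -22.23095836  73.94670842   4.62848685
  94.87437854 -96.19202121]
```

View pics/w1.png

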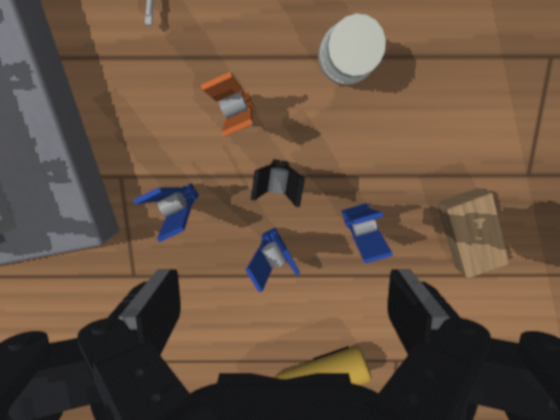

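View pics/w2.png

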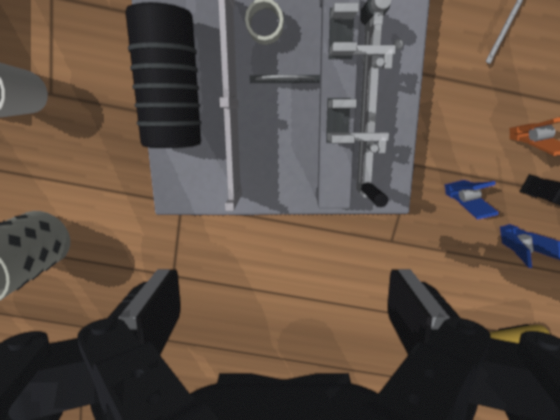

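```bash
python3 - <<'E'
import cv2
im=cv2.imread('pics/w1.png'); cv2.imwrite('pics/w1a.png',cv2.resize(im[145:225,230:330],None,fx=7,fy=7,interpolation=cv2.INTER_CUBIC))
im=cv2.imread('pics/w2.png'); cv2.imwrite('pics/w2a.png',cv2.resize(im[0:220,190:430],None,fx=2.7,fy=2.7,interpolation=cv2.INTER_CUBIC))
E
```

```text
(no output)
```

View pics/w1a.png

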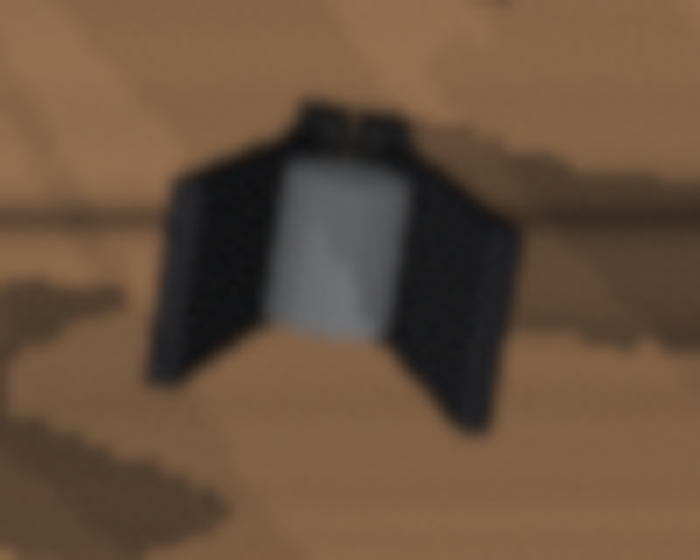

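View pics/w2a.png

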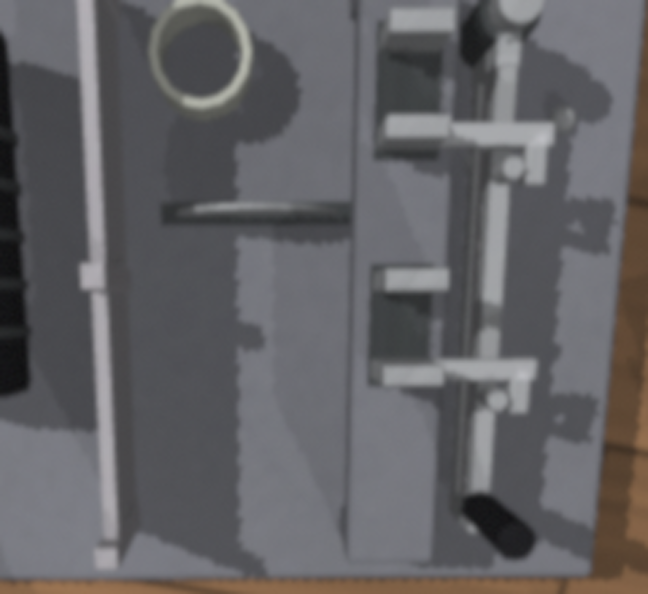

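```bash
python3 - <<'E'
from h import *
from scipy.optimize import least_squares
T=np.load('Tc.npy')
w=[atz('wrist',(230+u/7,145+v/7),.087,T) for u,v in [(178,183),(150,380),(520,232),(488,432)]]
w=np.array(w); print(np.round(w,4), 'mean',w.mean(0))
e=w[0]-w[1]+w[2]-w[3]; print('edge yaw',np.degrees(np.arctan2(e[1],e[0])),[np.linalg.norm(w[0]-w[1]),np.linalg.norm(w[2]-w[3])])
e=w[0]+w[1]-w[2]-w[3]; print('jaw dir',np.degrees(np.arctan2(e[1],e[0]))-90,np.linalg.norm(e)/2)
T=np.load('Ts.npy')
z=lambda u,v:(190+u/2.7,v/2.7)
obs=[((0,.06,.135),z(92,275)),((-.115,.06,.135),z(107,553))]
r=least_squares(lambda x:np.concatenate([wproj(T,sawpt(x,P))-uv for P,uv in obs]),[.5745,.114,.19]); x=r.x
print('saw wrist',x,np.degrees(x[2]),r.fun)
def ins(uv,zz):
    g=atz('wrist',z(*uv),zz,T); c,q=np.cos(x[2]),np.sin(x[2]); d=g[:2]-x[:2]; return np.round([c*d[0]+q*d[1],-q*d[0]+c*d[1]],4)
for n,uv,zz in [('a+',(417,280),.152),('a-',(412,375),.152),('b+',(422,20),.140),('b-',(417,127),.140),('post',(517,543),.169),('hinge',(519,10),.169),('tabcorner',(590,577),.05),('beamL',(348,560),.11),('beamR',(432,562),.11)]: print(n,ins(uv,zz))
np.save('saww.npy',x); print(robot.current_time_s())
E
```

```text
[[ 0.5455 -0.2556  0.087 ]
 [ 0.5199 -0.2513  0.087 ]
 [ 0.5391 -0.2989  0.087 ]
 [ 0.5128 -0.2951  0.087 ]] mean [ 0.52934784 -0.27520433  0.087     ]
edge yaw -8.835726416403338 [np.float64(0.02597072355080809), np.float64(0.026594343480395504)]
jaw dir -8.829314916858493 0.04404201109970044
saw wrist [0.5748287  0.11594928 0.19635949] 11.250570079868334 [-0.00810073 -0.89771348  0.00910524  1.05868787]
a+ [-0.0042 -0.0647]
a- [-0.0392 -0.0641]
b+ [ 0.0859 -0.065 ]
b- [ 0.0504 -0.0645]
post [-0.1021 -0.1044]
hinge [ 0.0813 -0.0925]
tabcorner [-0.1515 -0.1779]
beamL [-0.1246 -0.0452]
beamR [-0.1259 -0.0834]
3.8083
```

Clamp: handle-top corners in the zoomed wrist picture give a centre of (0.529,-0.275) and a yaw of -8.8°. Saw: (0.575,0.116), yaw ≈11.2°. Now I grasp the clamp.

```bash
python3 - <<'E'
from h import *
o=[180,0,-8.8]
fingers.gripper_to(0.75,force=40)
robot.move_to([.5293,-.2752,.20],o)
print(robot.current_time_s(),robot.current_tool_pos(),robot.current_eef_rot())
robot.pause(.2);print(robot.current_tool_pos())
print(robot.line_to([.5293,-.2752,.066],o,velocity=.1,f_stop=6), robot.current_tool_pos(),robot.current_contact_force())
T=wT(); snap('wrist','w3.png'); print(robot.current_time_s())
E
```

```text
5.725 [ 0.53095658 -0.27287521  0.2011522 ] [-1.79934697e+02 -1.42567896e-01 -8.58304881e+00]
[ 0.53028029 -0.27385096  0.20081031]
False [ 0.5299394  -0.2754938   0.06682324] [ 0.46210513 -0.06565716  0.35069744]
7.4667
```

View pics/w3.png

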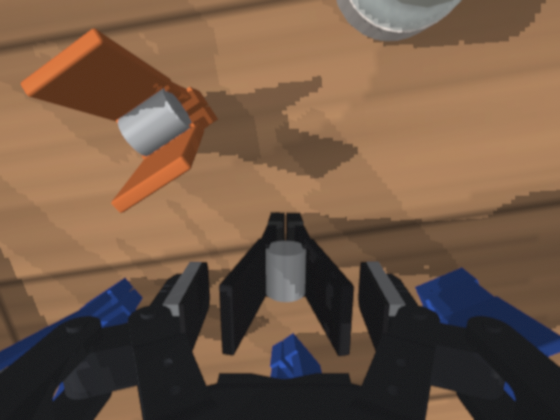

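```bash
python3 - <<'E'
from h import *
T=wT(); p=np.array(robot.current_tool_pos())
w=np.array([atz('wrist',uv,.087,T) for uv in [(222,286),(230,354),(348,286),(342,354)]]); print(w,w.mean(0),p)
fingers.gripper_to(0.0,force=40); print('gap',robot.current_finger_gap()*85)
robot.line_to([p[0],p[1],.28],velocity=.2); print(robot.current_finger_gap()*85,robot.current_tool_pos(),robot.current_contact_force())
snap('wrist','w4.png'); print(robot.current_time_s())
E
```

```text
[[ 0.54671825 -0.25575713  0.087     ]
 [ 0.52024943 -0.25320852  0.087     ]
 [ 0.54028071 -0.29709861  0.087     ]
 [ 0.51416106 -0.29225511  0.087     ]] [ 0.53035237 -0.27457984  0.087     ] [ 0.52990862 -0.27547023  0.06683962]
gap 26.08245947261357
25.635364232515006 [ 0.52911829 -0.27505873  0.27831708] [ 0.1133344  -0.20740423 -1.00044312]
9.1583
```

View pics/w4.png

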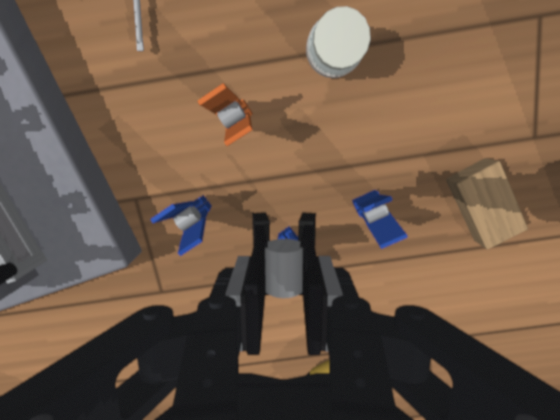

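```bash
python3 - <<'E'
from h import *
x=np.load('saww.npy'); P=sawpt(x,[-.0575,.06,0]); print(P)
o=[180,0,11.2]
robot.line_to([P[0],P[1],.30],o,velocity=.25)
robot.line_to([P[0],P[1],.225],o,velocity=.15); robot.pause(.3)
print(robot.current_tool_pos(),robot.current_eef_rot(),robot.current_finger_gap()*85)
T=wT(); np.save('Tf.npy',T); snap('wrist','w5.png'); snap('scene','s5.png'); print(robot.current_time_s())
for q in [(0,.06,.135),(-.115,.06,.135),(-.0575,.06,.12)]: print(q,wproj(T,sawpt(x,q)),proj('scene',sawpt(x,q)))
import cv2
im=cv2.imread('pics/s5.png'); cv2.imwrite('pics/s5a.png',cv2.resize(im[120:320,240:440],None,fx=3,fy=3,interpolation=cv2.INTER_CUBIC))
E
```

```text
[0.50672766 0.16357803 0.        ]
[0.50722952 0.1638211  0.2259031 ] [-1.79990703e+02 -1.03682903e-01  1.12013611e+01] 25.96799240782656
12.1167
(0, 0.06, 0.135) [286.52772365 133.94733919] [339.83369181 251.82102959]
(-0.115, 0.06, 0.135) [286.36953889 303.67817485] [350.38923231 217.87411101]
(-0.0575, 0.06, 0.12) [286.2768485  217.97622736] [344.64623801 238.59419809]
```

View pics/w5.png

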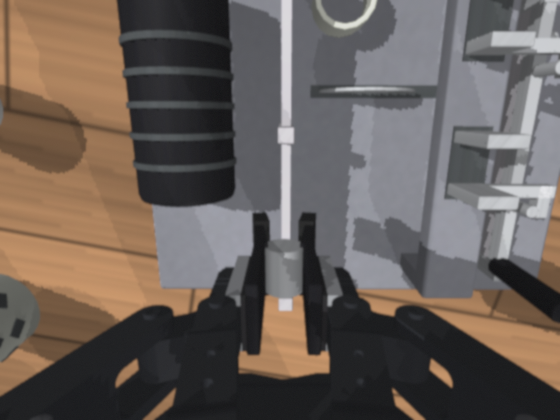

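View pics/s5a.png

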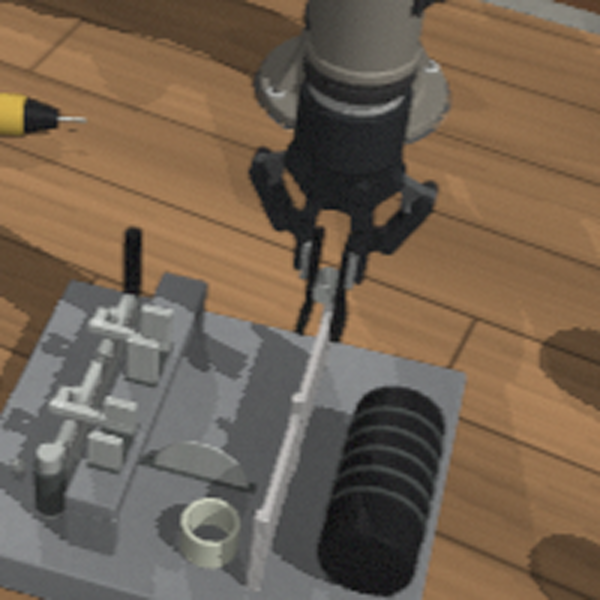

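Fence at column 286, between the jaw pads at 269 and 300. The ribs at rows 135 and 302 match the prediction (134, 304). I descend.

```bash
python3 - <<'E'
from h import *
x=np.load('saww.npy'); P=sawpt(x,[-.0575,.06,0])
o=[180,0,11.2]
print(robot.line_to([P[0],P[1],.163],o,velocity=.06,f_stop=6)); robot.pause(.2)
print(robot.current_tool_pos(),robot.current_contact_force(),robot.current_finger_gap()*85)
T=wT(); snap('wrist','w6.png'); snap('scene','s6.png'); print(robot.current_time_s())
import cv2
im=cv2.imread('pics/s6.png'); cv2.imwrite('pics/s6a.png',cv2.resize(im[170:300,280:400],None,fx=4.5,fy=4.5,interpolation=cv2.INTER_CUBIC))
E
```

```text
False
[0.50696054 0.16366909 0.16337799] [-0.17616261 -0.52510693 -0.34290082] 25.95064591210258
13.6
```

View pics/w6.png

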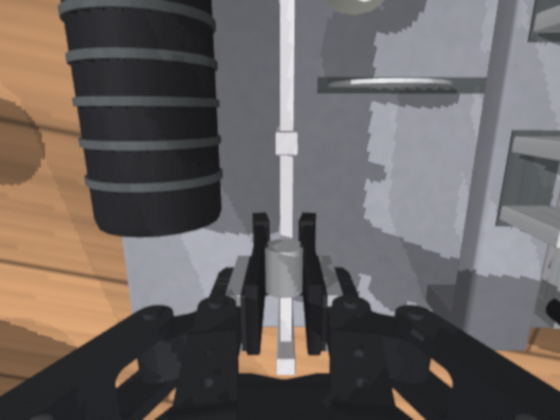

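View pics/s6a.png

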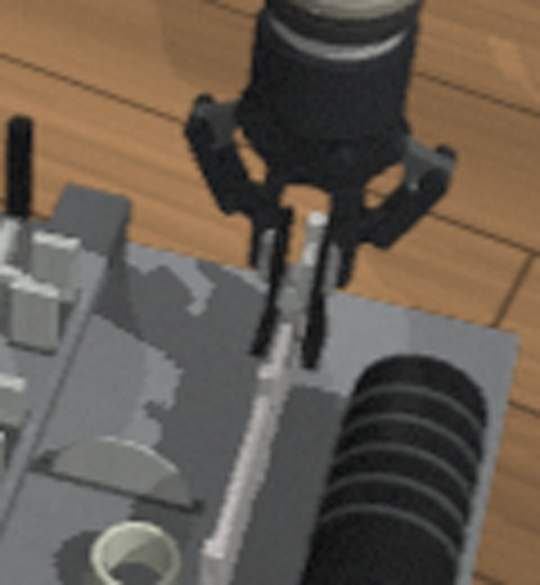

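```bash
python3 - <<'E'
from h import *
fingers.gripper_to(0.68); robot.pause(.2)
p=robot.current_tool_pos(); print(p,robot.current_contact_force(),robot.current_finger_gap()*85)
robot.line_to([p[0],p[1],.27],velocity=.15); robot.pause(.2)
T=wT(); snap('wrist','w7.png'); snap('scene','s7.png'); print(robot.current_time_s())
x=np.load('saww.npy')
for q in [(-.0575,.06,.12),(-.0575,.06,.18)]: print(q,wproj(T,sawpt(x,q)),proj('scene',sawpt(x,q)))
import cv2
im=cv2.imread('pics/s7.png'); cv2.imwrite('pics/s7a.png',cv2.resize(im[170:300,280:400],None,fx=4.5,fy=4.5,interpolation=cv2.INTER_CUBIC))
E
```

```text
[0.50679403 0.16358638 0.16305992] [ 0.22281348 -0.08691274  0.8015862 ] 57.68441957790817
15.375
(-0.0575, 0.06, 0.12) [285.42302607 200.45672624] [344.64623801 238.59419809]
(-0.0575, 0.06, 0.18) [285.91243108 223.54287476] [347.35520372 220.61722483]
```

View pics/w7.png

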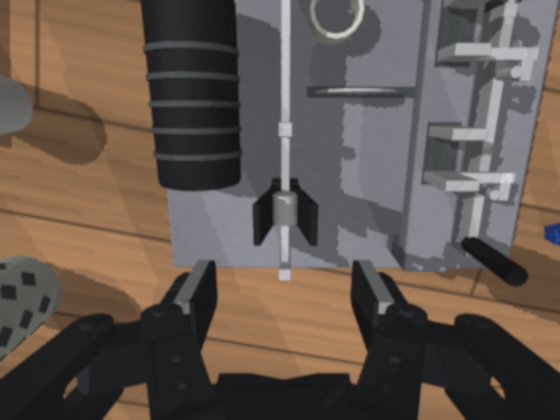

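View pics/s7a.png

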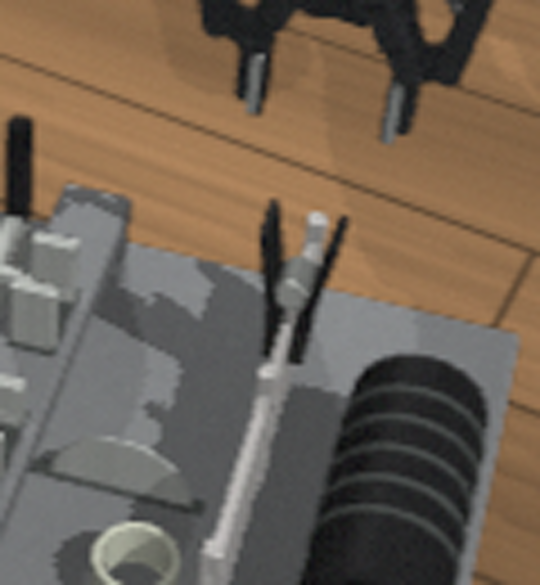

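Clamp is clipped upright on the fence, centred between the ribs (its centre is at (285,212) in the wrist picture). Next I plan the catches and gate path with IK.

```bash
python3 - <<'E'
from h import *
x=np.load('saww.npy'); yw=np.degrees(x[2])
print(np.round(robot.current_joint_positions(),0),yw)
A=sawpt(x,[-.0217+.009,-.0647,.20]); B=sawpt(x,[.0682+.009,-.0647,.20])
for d in (90,-90):
    for n,P in (('a',A),('b',B)):
        j=robot.inverse_kinematics(P,[180,0,yw+d]); print(n,d,P,None if j is None else np.round(j,0))
for off in (0,180,-180):
  for a in (0,20,40,60,75,85):
    r=np.radians(a); P=sawpt(x,[.098-.2*np.cos(r),-.1045-.2*np.sin(r),.146])
    j=robot.inverse_kinematics(P,[180,0,yw+a+off]); print(off,a,np.round(P,3),None if j is None else np.round(j,0))
E
```

```text
[   0.   17.  -26.   86.    8.   78. -105.] 11.250570079868334
a 90 [0.57499573 0.05001483 0.2       ] [ 19.  27. -37.  86.  17.  73.  -9.]
b 90 [0.66316815 0.06755433 0.2       ] [ 13.  38. -37.  69.  22.  80. -10.]
a -90 [0.57499573 0.05001483 0.2       ] [ -30.   25.   32.   88.  -14.   72. -164.]
b -90 [0.66316815 0.06755433 0.2       ] [ -26.   36.   32.   71.  -19.   78. -163.]
0 0 [ 0.495 -0.006  0.146] [ 16.  18. -21. 103.   7.  60. -87.]
0 20 [ 0.52  -0.071  0.146] [ 23.  21. -22.  99.   9.  62. -61.]
0 40 [ 0.566 -0.123  0.146] [ 27.  27. -23.  90.  12.  65. -37.]
0 60 [ 0.627 -0.157  0.146] [ 28.  35. -26.  78.  15.  70. -17.]
0 75 [ 0.678 -0.167  0.146] [ 28.  42. -29.  67.  19.  75.  -3.]
0 85 [ 0.713 -0.166  0.146] [ 26.  47. -31.  59.  22.  79.   6.]
180 0 [ 0.495 -0.006  0.146] [ 45.  29. -62. 102.  27.  66.  76.]
180 20 [ 0.52  -0.071  0.146] [ 49.  33. -62.  98.  31.  68. 101.]
180 40 [ 0.566 -0.123  0.146] [ 50.  40. -62.  89.  36.  73. 124.]
180 60 [ 0.627 -0.157  0.146] [  -7.   36.   32.   80.  -19.   70. -172.]
180 75 [ 0.678 -0.167  0.146] [  12.   39.    0.   68.   -0.   73. -171.]
180 85 [ 0.713 -0.166  0.146] [  12.   44.   -1.   60.    1.   76. -162.]
-180 0 [ 0.495 -0.006  0.146] [ 45.  29. -62. 102.  27.  66.  76.]
-180 20 [ 0.52  -0.071  0.146] [ 49.  33. -62.  98.  31.  68. 101.]
-180 40 [ 0.566 -0.123  0.146] [ 50.  40. -62.  89.  36.  73. 124.]
-180 60 [ 0.627 -0.157  0.146] [  -7.   36.   32.   80.  -19.   70. -172.]
-180 75 [ 0.678 -0.167  0.146] [  12.   39.    0.   68.   -0.   73. -171.]
-180 85 [ 0.713 -0.166  0.146] [  12.   44.   -1.   60.    1.   76. -162.]
```

```bash
python3 - <<'E'
from h import *
x=np.load('saww.npy'); yw=np.degrees(x[2])
A=sawpt(x,[-.0217+.009,-.0647,0]); o=[180,0,yw+90]
fingers.gripper_to(.88,force=20)
robot.move_to([A[0],A[1],.26],o)
robot.line_to([A[0],A[1],.175],o,velocity=.15); robot.pause(.2)
print(robot.current_tool_pos(),A,robot.current_eef_rot(),robot.current_finger_gap()*85)
T=wT(); np.save('Ta.npy',T); snap('wrist','w8.png'); print(robot.current_time_s())
for q in [(-.0217,-.0647,.152),(-.0217-.022,-.0647,.152),(-.0217+.022,-.0647,.152)]: print(wproj(T,sawpt(x,q)))
tool=np.array(robot.current_tool_pos()); print('axis',wproj(T,[tool[0],tool[1],.152]))
E
```

```text
[0.57584455 0.05031874 0.17635037] [0.57499573 0.05001483 0.        ] [1.79848862e+02 1.38137182e-02 1.01250128e+02] 74.65885102603717
18.1667
[262.33390136 271.41058813]
[215.13723774 271.46497122]
[309.51329524 271.35622493]
axis [283.1715296  271.24538142]
```

View pics/w8.png

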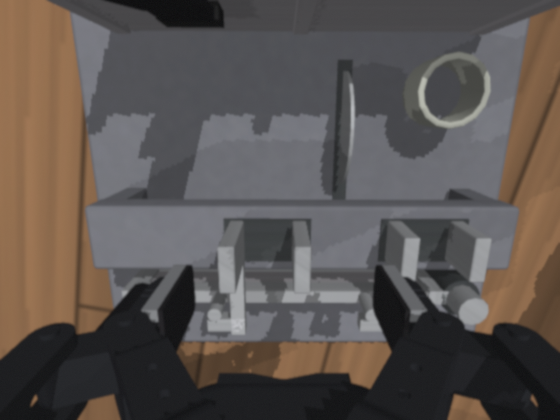

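```bash
python3 - <<'E'
from h import *
x=np.load('saww.npy'); yw=np.degrees(x[2])
A=sawpt(x,[-.0217+.0085,-.0647,0]); o=[180,0,yw+90]
fingers.gripper_to(.84,force=20)
print(robot.line_to([A[0],A[1],.138],o,velocity=.06,f_stop=6)); robot.pause(.1)
print(robot.current_tool_pos(),robot.current_contact_force())
fingers.gripper_to(0,force=20); robot.pause(.3)
print(robot.current_tool_pos(),robot.current_contact_force(),robot.current_finger_gap()*85)
snap('wrist','w9.png'); print(robot.current_time_s())
E
```

```text
False
[0.57490516 0.05008957 0.13849471] [-0.33226112 -0.24999736  0.26990806]
[0.57383268 0.04982979 0.1382692 ] [-4.31341603 -1.18623586  5.3546065 ] 29.249014326904643
20.05
```

View pics/w9.png

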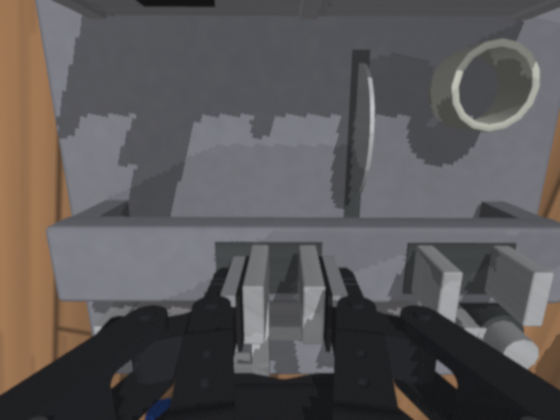

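```bash
python3 - <<'E'
from h import *
fingers.gripper_to(0,force=50); robot.pause(.3)
print(robot.current_tool_pos(),robot.current_contact_force(),robot.current_finger_gap()*85)
fingers.gripper_to(.84,force=20)
p=robot.current_tool_pos(); robot.line_to([p[0],p[1],.20],velocity=.15); robot.pause(.15)
print(robot.current_tool_pos())
T=wT();np.save('Ta2.npy',T);snap('wrist','w10.png'); print(robot.current_time_s())
E
```

```text
[0.57396883 0.04984188 0.13842936] [-3.73167593 -0.21850036  6.90100336] 28.557107913356052
[0.57384866 0.04961212 0.19841522]
21.825
```

View pics/w10.png

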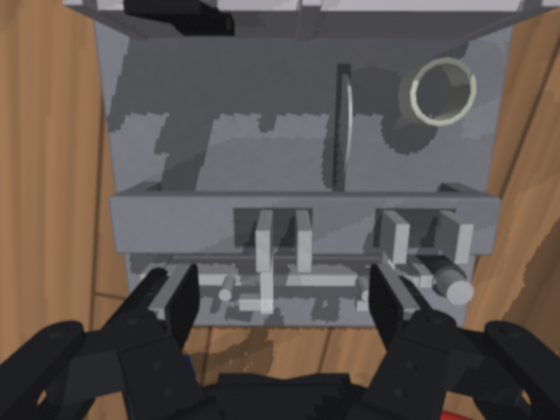

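Catch A's tabs now span columns 257–311, about 30 mm by comparison with B's 77 px for 44 mm, so it's fully squeezed and stays. Catch B next.

```bash
python3 - <<'E'
from h import *
x=np.load('saww.npy'); yw=np.degrees(x[2])
B=sawpt(x,[.0682+.0085,-.0647,0]); o=[180,0,yw+90]
robot.line_to([B[0],B[1],.20],o,velocity=.2)
print(robot.line_to([B[0],B[1],.134],o,velocity=.08,f_stop=6)); robot.pause(.1)
print(robot.current_tool_pos(),B,robot.current_contact_force())
fingers.gripper_to(0,force=20); robot.pause(.2)
print(robot.current_tool_pos(),robot.current_contact_force(),robot.current_finger_gap()*85)
fingers.gripper_to(0,force=50); robot.pause(.3)
print(robot.current_tool_pos(),robot.current_contact_force(),robot.current_finger_gap()*85)
snap('wrist','w11.png'); print(robot.current_time_s())
fingers.gripper_to(.84,force=20)
p=robot.current_tool_pos(); robot.line_to([p[0],p[1],.25],velocity=.2); robot.pause(.15)
snap('wrist','w12.png'); print(robot.current_time_s())
E
```

```text
False
[0.66324882 0.0676987  0.134915  ] [0.66267776 0.06745678 0.        ] [0.16658957 0.10063302 1.37924528]
[0.66206523 0.06748393 0.13440479] [-5.58763263  0.04751051  5.58547203] 29.285297709730177
[0.66216293 0.06751078 0.13460104] [-3.62824954 -0.76151509  5.17281848] 28.25743432838357
24.7167
26.1417
```

View pics/w12.png

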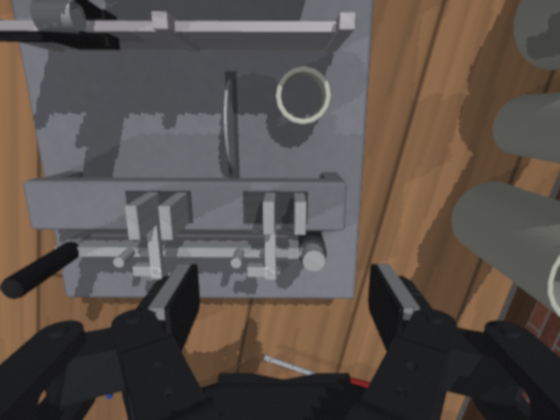

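```bash
python3 - <<'E'
from h import *
x=np.load('saww.npy'); yw=np.degrees(x[2])
P=sawpt(x,[-.102,-.1045,0]); o=[180,0,yw]
fingers.gripper_to(.55,force=20)
robot.move_to([P[0],P[1],.26],o)
robot.line_to([P[0],P[1],.195],o,velocity=.15);robot.pause(.2)
T=wT(); np.save('Tp.npy',T); snap('wrist','w13.png'); print(robot.current_tool_pos(),P,wproj(T,[P[0],P[1],.169]),robot.current_time_s())
E
```

```text
[ 0.49600017 -0.00636728  0.19608534] [ 0.49517676 -0.00644279  0.        ] [287.02618763 267.1833958 ] 28.5417
```

View pics/w13.png

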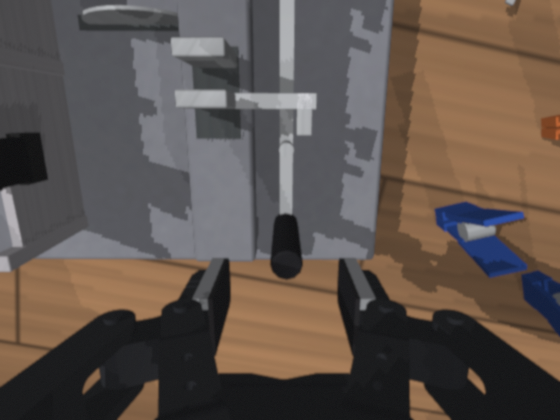

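```bash
python3 - <<'E'
from h import *
x=np.load('saww.npy'); yw=np.degrees(x[2])
P=sawpt(x,[-.102,-.1045,0]); o=[180,0,yw]
print(robot.line_to([P[0],P[1],.146],o,velocity=.1,f_stop=6))
fingers.gripper_to(0,force=30); robot.pause(.2)
print(robot.current_tool_pos(),P,robot.current_contact_force(),robot.current_finger_gap()*85)
for a in (5,12,20,30,40):
    r=np.radians(a); Q=sawpt(x,[.098-.2*np.cos(r),-.1045-.2*np.sin(r),.146])
    s=robot.line_to(Q,[180,0,yw+a],velocity=.08,f_stop=14)
    print(a,s,np.round(robot.current_tool_pos()-Q,4),np.round(robot.current_contact_force(),1),round(robot.current_finger_gap()*85,1))
    if s: break
snap('wrist','w14.png'); snap('scene','s14.png'); print(robot.current_time_s())
E
```

```text
False
[ 0.49592183 -0.00702577  0.14685107] [ 0.49517676 -0.00644279  0.        ] [-0.84755488 -2.45270687  5.11128473] 15.20283392945999
5 False [0.0004 0.0003 0.0008] [-0.6 -0.3  6.5] 15.1
12 False [0.0001 0.0002 0.0008] [-1.9 -0.7  7.7] 15.1
20 False [-0.0001 -0.0002  0.0008] [-3.2 -1.3  7.9] 15.0
30 False [-0.0002 -0.0006  0.0009] [-2.7 -1.3  7.1] 15.2
40 False [-0.0002 -0.001   0.0009] [-3.1 -1.8  7.3] 15.1
32.35
```

View pics/w14.png

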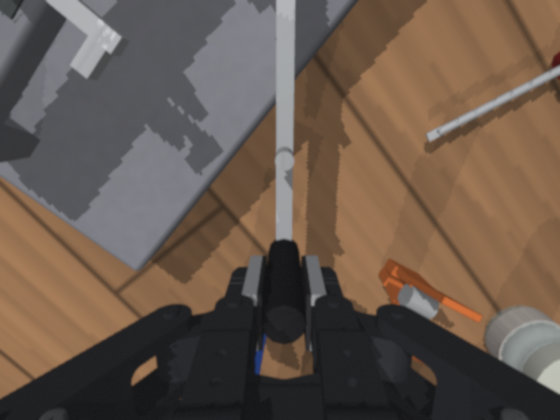

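View pics/s14.png

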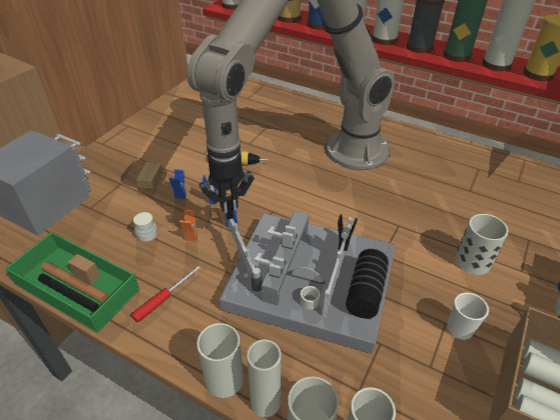

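Gate at about 40°, post held firmly between the pads. I continue past the detent to 80°.

```bash
python3 - <<'E'
from h import *
x=np.load('saww.npy'); yw=np.degrees(x[2])
for a in (48,56,64,72,80):
    r=np.radians(a); Q=sawpt(x,[.098-.2*np.cos(r),-.1045-.2*np.sin(r),.146])
    s=robot.line_to(Q,[180,0,yw+a],velocity=.08,f_stop=25)
    print(a,s,np.round(robot.current_tool_pos()-Q,4),np.round(robot.current_contact_force(),1),round(robot.current_finger_gap()*85,1))
    if s: break
robot.pause(.5)
p=np.array(robot.current_tool_pos()); h=sawpt(x,[.098,-.1045,0]); d=h[:2]-p[:2]
print('angle',np.degrees(np.arctan2(d[1],d[0]))-yw, np.linalg.norm(d),robot.current_contact_force(),robot.current_finger_gap()*85)
snap('wrist','w15.png'); snap('scene','s15.png'); snap('top','t15.png'); print(robot.current_time_s())
im=cv2.imread('pics/s15.png'); cv2.imwrite('pics/s15a.png',cv2.resize(im[150:350,160:420],None,fx=3,fy=3,interpolation=cv2.INTER_CUBIC))
E
```

```text
48 False [-0.0017 -0.0003  0.0009] [-8.9 -0.5 11. ] 15.2
56 False [ 0.0007 -0.0018  0.0011] [-1.5 -3.9  6.8] 14.9
64 False [ 0.0001 -0.0018  0.001 ] [-2.7 -2.5  5.9] 14.9
72 False [ 0.0002 -0.002   0.001 ] [-2.3 -2.2  5.8] 15.3
80 False [ 0.0003 -0.0021  0.001 ] [-1.3 -3.8  6.1] 14.9
angle 79.96786986316987 0.20215649578297917 [-1.7025632  -2.45705859  6.55301742] 15.038905500001658
35.5
```

View pics/w15.png

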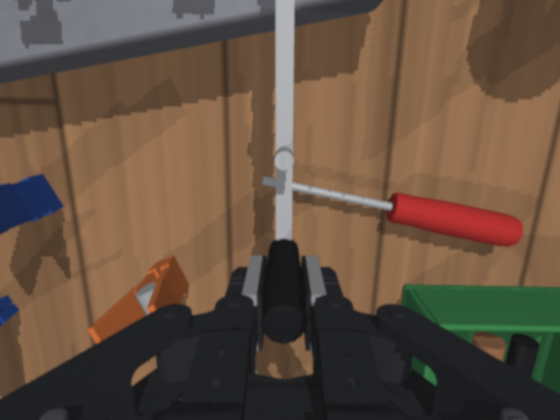

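View pics/s15a.png

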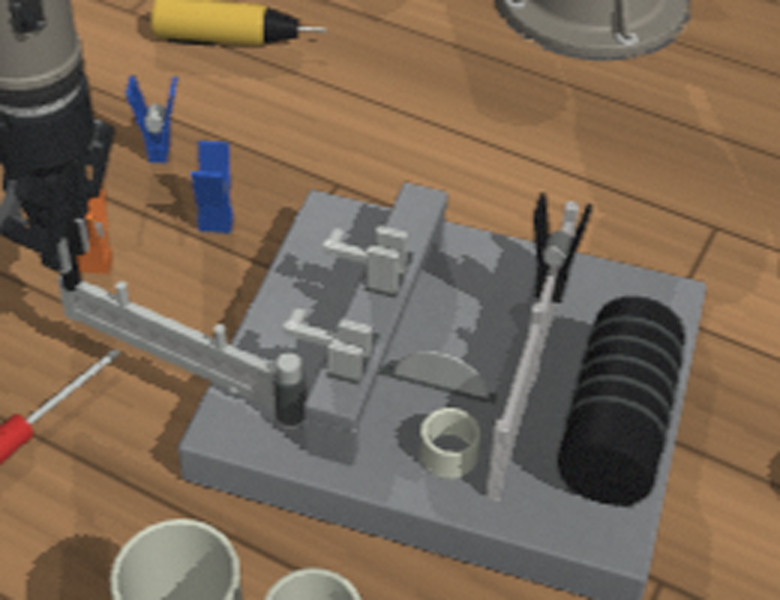

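View pics/t15.png

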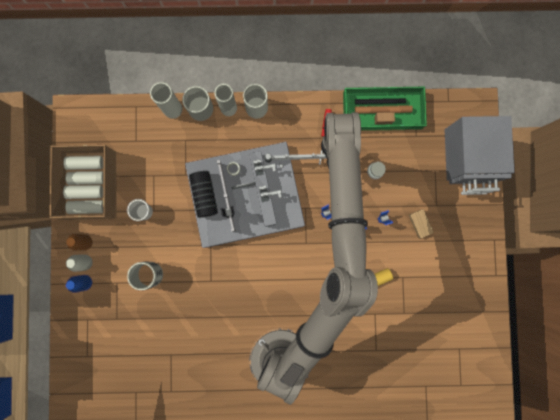

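Gate held at 80°, both catches squeezed, clamp upright on the fence, other things where they were. I hand the job in.

```bash
python3 -c "
from h import *
print(robot.current_time_s(),workorder.close_job())"
```

```text
the job is handed in; nothing more can be done
35.5 None
```

The job is done and handed in at 35.5 s. No verdict was reported.

- **Clamp:** It is clipped over the fence edge, midway between the near end rib and the middle rib. The pads' undersides sit about 23 mm below the edge, by calculation from the grasp and release heights. The last pictures show it upright and released.
- **Catches:** I squeezed the taller one first, then the shorter. With 50 N on the gripper, the opening read 28.6 mm and 28.3 mm, against 30 mm expected over the tabs. I put this down to the reading being about 2 mm low, as it also read 26 mm on the clamp's 28 mm stop. After letting go, the pictures showed both tab pairs still together.
- **Gate:** I swung it past the detent, where the tool force peaked at about 14 N. It is held at about 80°, from the tool position and my estimate of the hinge position, with the post still gripped at 30 N. The tool force while holding is about 7 N.
- **Other things on the bench:** In the last pictures the saw and the bystanders in view stand where they did at the start. The arm hid some of them from the overhead camera.

No check failed. The first estimates of the saw position from the scene and top cameras differed by 5 to 8 mm. I used the wrist-camera fit, which matched the ribs to within about 2 pixels.

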